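# Lock the bayonet test cap onto the pressure-test port

### The job

Close the blue test block's brass port with the red-handled bayonet cap so the brazed pipework can be pressure tested: set the cap in the port, feel for the two notches with its pins, push it down against the spring, twist it clockwise (seen from above) about a quarter turn to the stop and let it spring up so that it clicks locked, then let go. Work gently by feel, never forcing the cap against the port (keep it under 40 N), and leave the other things on the bench where they are.

Things in the scene. Friction and masses are not known exactly. Their poses are not given: they have to be found in the camera images.
- cap: The bayonet cap, loose, upright on the bench, 0.2 kg: aluminium plug with a red grip bar on top, 72 mm tall. Origin: centre of its underside; z up its axis, x along grip bar and pins. Plug 40 mm in diameter up to 33 mm height, its foot tapering from 33 mm over the lowest 6 mm; flange 47 mm in diameter at 33 to 39 mm. The same after a half turn.
- cap_grip (a point): On the cap's axis in the grip bar, 60 mm above the cap's underside; axes as the cap's. The bar is 60 mm long (x), 18 mm thick (y), at 39 to 72 mm above the underside, a white mark on top at either end.
- cap_pins (a point): On the cap's axis at the height of its two steel pins, 17 mm above its underside. The pins stand out along the cap's +x and -x to 29 mm from the axis, each 7 mm wide, 6 mm high (14 to 20 mm above the underside).
- block: Blue test block, fixed to the bench. Origin: centre of its underside, on the port's axis; z up. 150 x 130 x 45 mm on a foot plate 190 x 170 x 8 mm; a copper pipe leaves low on its +x side (to 160 mm from the axis, under 40 mm high), a gauge low on its -y side. On top stands the brass port collar, 76 mm in diameter, up to 91 mm.
- port_mouth (a point): Centre of the port's mouth at rim height, 91 mm above the bench; axes as the block's. Its grey lip, 9.5 mm thick, has a 43 mm bore and two opposite notches (red marks) for the pins; a pin enters within about 4 degrees. The collar's angle is NOT measured: its line of notches lies up to 23 degrees either way from the block's x axis. Look, or feel: touch, turn, touch again.
- port_rest (a point): On the port's axis, 77 mm above the bench: height of the cap's underside while its pins rest on top of the rim, not in the notches. The contact is hard. With the pins in the notches the cap goes on down freely.
- port_spring (a point): On the port's axis, 72.5 mm above the bench: from here down the cap's underside pushes a spring plunger, 0.8 N per mm. A cap let go in the notches rests unlocked at 69 to 71 mm.
- port_turn (a point): On the port's axis, 60 mm above the bench: hold the cap's underside here (spring about 10 N) to turn it; above 61.5 mm the pins do not pass under the lip, 59 mm is the bottom of travel. It turns clockwise seen from above: the locking recesses are centred 85 degrees from the notches, a hard stop ends the turn at about 92. Anticlockwise is blocked.
- port_locked (a point): On the port's axis, 65.5 mm above the bench: height of the cap's underside when locked. At the end of the turn the lip is only 5.5 mm thick, so the spring lifts the cap about 5 mm and the pins catch in recesses under the lip.
- dust_plug: Bystander: plain dust plug of the same size and shape as the cap, black with a blue grip bar, without pins. Does not lock. Origin: centre of its underside.
- tee: Bystander: copper tee fitting, lying, 70 x 50 x 28 mm. Origin: middle of its underside.
- flux_jar: Bystander: jar with a yellow lid, 54 mm in diameter, 60 mm tall. Origin: centre of its underside.
- pipe_end: Bystander: copper pipe offcut 130 mm long (x), 22 mm in diameter, lying. Origin: middle of its underside.
- spanner: Bystander: steel spanner lying along its x axis.
- wire_brush: Bystander: brush lying along its x axis.
There are look-alikes about, which are no part of the job. Leave any green look-alike of the cap alone.

How it is judged:
By the outcome, as a careful person would: the job done as asked, in the order asked, and still so for the second after the job is handed in, with the robot touching nothing.
It also fails if it takes over 72 s, if anything falls off the work surface, if the arm or the gripper's body presses on something with over 40 N, if the wrist force passes 120 N, or if a joint passes its speed limit or range.

### The arm

A 6-joint arm with a two-finger parallel gripper is mounted at the origin on the work surface. World frame = base frame: x ahead of the robot, y to its left, z up, the work surface at z = 0. Lengths are in m, angles in rad, forces in N, time in s.
With the tool pointing down it reaches from about 0.35 to 0.975 m from the base axis. Payload 4.9 kg.
Tool frame: the origin (TCP) lies midway between the tips of the shut fingers; the grasp point (between the pads) lies behind it (manip.grasp_offset is the y of the grasp point in the tool frame, in m); y points along the fingers, z is the direction in which the jaws open and shut, and the axes are right-handed (so a half turn about y gives the same grasp; the last joint's range is limited). The gripper opens to 85 mm and grips with 20 to 120 N. Pads are 22 mm wide; open, the fingers measure 114 mm over their backs; the gripper's body (76 mm by 85 mm) begins 54 mm behind the grasp point. The pads swing forward as they close: fully open they stand 13 mm farther back than shut.
Start: joints at [1.184, 0.053, 1.613, -0, 1.476, -0.119], TCP at [0.165, 0.603, 0.231] pointing down, gripper open.
Joint ranges: [-3.01, 3.01], [-1.01, 2.22], [0.06, 2.58], [-1.02, 4.17], [0.09, 2.62], [-3.14, 3.14]. Speed limits (rad/s): [2.57, 2.57, 3.14, 3.14, 3.14, 3.14].

### API

Orientations are given as a unit quaternion [w, x, y, z].
In Python, from plant import manip gives the robot as it stands. The module is installed in compiled form; this text tells all that it offers.
- The arm moves only by the shell command python3 -m jog 'ROWS'. ROWS is a JSON object of lists of equal length, an entry for each row: "offset": the shift along the world's x, y, z in units of 50 mm (1.0 is 50 mm), a list of three; "angular": the turn, a rotation vector about the world's x, y, z in units of 6 degrees (1.0 is 6 degrees), a list of three; "jaw": the finger opening in mm, from 0 to 85.4. In form: {"offset": [[tx, ty, tz], ...], "angular": [[ax, ay, az], ...], "jaw": [jaw, ...]}. A call has 1 to 12 rows; each row shifts and turns the commanded pose from where the row before left it; what a row does not reach is not made up. A row lasts 1/10 s, in which the tool goes at most 50 mm and 8.59 degrees, less where a joint would pass 70% of its speed; a pose out of reach is approached as far as the arm can. A call is refused whole if a number of a shift passes 1 or a number of a turn 1, either way. A call with a gripper value outside its range is refused whole. The fingers move at their own pace and stop on an object; the grip force is fixed at half the most. Time passes only in rows, so rows that do not move let the fingers close. It gives the time, the measured TCP pose, the force and the opening at its end, in the units of the state.
- manip.state(): the state, without advancing time (a new reading comes with each control period).
- manip.grab_frame(name): name is "side" or "top"; returns the picture (480x640x3 uint8, blue, green, red); there is no depth.
- manip.camera_model(name): a dict with "fx", "fy", "cx", "cy" (pixels), "rvec" (rotation vector, rad) and "tvec" (3), from world to camera coordinates, as OpenCV has them. Camera axes: x right, y down, z forward; pixel columns grow to the right and rows downward; lengths in m; the calibration is good to about 2 mm. A picture is of the moment at which its call begins. camera_model takes no time and is no camera call.
- manip.job_done(): hands the job in, once; it reports no verdict.
The state is a dict: "time": time; "joint_pos": joint angles; "joint_vel": joint speeds; "joint_efforts": joint torques, N m; "tool_pos": TCP position; "tool_rot": TCP orientation; "contact_force": force on the tool from outside, world axes, zero at the start; "ft_torque": the same for the moment, N m; "gripper_width": opening from 0.0 (shut) to 1.0 (fully open).
Only numpy, scipy, OpenCV 4.12 (cv2) and the standard library are available. Lean on these libraries where they do the work, as an engineer would, in place of code of your own. Each camera call takes 0.05 s, during which the arm holds its last target.

## Working session

There is one attempt and no reset: what is moved stays moved. The work goes in short steps, Python scripts to look and compute and a shell command to move; the robot and the scene stay as the last step left them, time stands still between calls to the robot, and variables do not carry over. Pictures are saved under pics/ and viewed, and the job is handed in when it is done.

```bash
mkdir -p pics
python3 - <<'E'
from plant import manip
import cv2
s=manip.state()
for k in s: print(k,s[k])
print(manip.grasp_offset)
for n in ("side","top"):
    cv2.imwrite(f"pics/{n}0.png",manip.grab_frame(n)); print(n,manip.camera_model(n))
E
```

```text
time 0.0
joint_pos [ 1.18397715e+00  5.33836428e-02  1.61428909e+00  3.24959811e-05
  1.47598645e+00 -1.19008568e-01]
joint_vel [ 1.88805217e-03  1.65468084e-03 -2.42154999e-03 -2.01442581e-03
  7.16873960e-05 -2.20013910e-03]
joint_efforts [ 2.06234348e-03 -3.93664062e+01 -3.70186579e+01  6.02891100e-05
  6.72527152e-03 -1.26385405e-05]
tool_pos [0.16514978 0.60214661 0.23004934]
tool_rot [-0.70007177  0.70148081 -0.09459758  0.09420979]
contact_force [-0.19244585 -0.5123096  -0.03154631]
ft_torque [-0.04411001 -0.02467607  0.02920976]
gripper_width 1.0008345109108114
-0.0187
side {'fx': 525.5082221770549, 'fy': 525.5082221770549, 'cx': 318.04660249516184, 'cy': 240.4358672972278, 'rvec': array([ 2.22580705, -0.5379209 ,  0.2553056 ]), 'tvec': array([-0.5038941 ,  0.21849508,  0.98477341])}
top {'fx': 531.8420769983751, 'fy': 531.8420769983751, 'cx': 324.7547381239024, 'cy': 234.98189272712767, 'rvec': array([ 1.98822523, -2.24329844,  0.22863385]), 'tvec': array([0.03030909, 0.58594814, 0.98479926])}
```

View pics/top0.png

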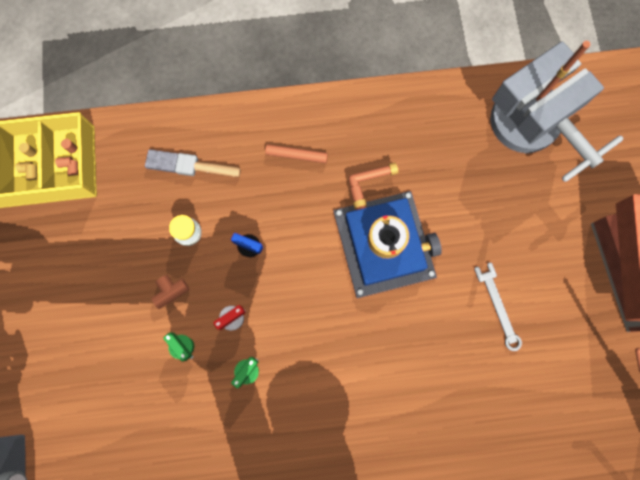

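View pics/side0.png

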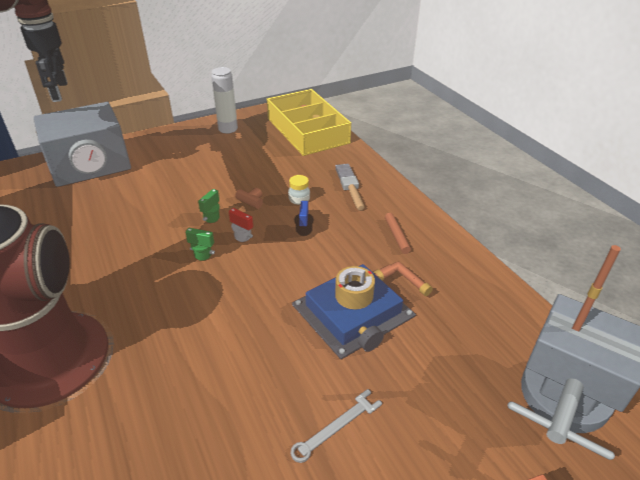

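Top view: the red cap is at (230,318). Possible confusions are the green look-alikes at (180,347) and (246,373) and the blue/black dust plug at (247,243). By description I choose the red bar. The block's port is at (389,237), and red marks show on its lip. Next I'll check with a close crop and measure.

```bash
cat > h.py <<'E'
import numpy as np, cv2
from plant import manip
def ray(n,uv):
    m=manip.camera_model(n); R,_=cv2.Rodrigues(m["rvec"]); 
    d=R.T@np.array([(uv[0]-m["cx"])/m["fx"],(uv[1]-m["cy"])/m["fy"],1.]); return -R.T@m["tvec"],d
def plane(n,uv,z):
    o,d=ray(n,uv); return o+d*(z-o[2])/d[2]
def two(a,b):
    (o1,d1),(o2,d2)=ray("top",a),ray("side",b)
    t=np.linalg.lstsq(np.c_[d1,-d2],o2-o1,rcond=None)[0]
    p,q=o1+t[0]*d1,o2+t[1]*d2; return (p+q)/2,np.linalg.norm(p-q)
def proj(n,p):
    m=manip.camera_model(n); K=np.array([[m["fx"],0,m["cx"]],[0,m["fy"],m["cy"]],[0,0,1.]])
    return cv2.projectPoints(np.array(p,float).reshape(-1,1,3),m["rvec"],m["tvec"],K,None)[0].reshape(-1,2)
E
python3 - <<'E'
from h import *
for n,c,pt in (("top",(230,318),(389,237)),("side",(241,225),(355,285))):
    im=cv2.imread(f"pics/{n}0.png"); 
    def crop(p,r): return cv2.resize(im[p[1]-r:p[1]+r,p[0]-r:p[0]+r],(390,390),interpolation=cv2.INTER_CUBIC)
    cv2.imwrite(f"pics/crop_{n}.png",np.hstack([crop(c,28),crop(pt,32)]))
    h=cv2.cvtColor(im,cv2.COLOR_BGR2HSV)
    red=(((h[...,0]<5)|(h[...,0]>174))&(h[...,1]>170)&(h[...,2]>90)).astype(np.uint8)
    k,l,st,ce=cv2.connectedComponentsWithStats(red)
    for i in range(1,k):
        if st[i,4]>3 and (abs(ce[i]-c).max()<28 or abs(ce[i]-pt).max()<32): print(n,st[i],ce[i])
E
```

```text
top [214 305  31  24 241] [228.82987552 317.17842324]
side [229 209  23  20 247] [240.57489879 218.47773279]
side [339 285   3   2   4] [340.  285.5]
```

```bash
sleep 1; ls pics
```

```text
crop_side.png
crop_top.png
side0.png
top0.png
```

View pics/crop_top.png

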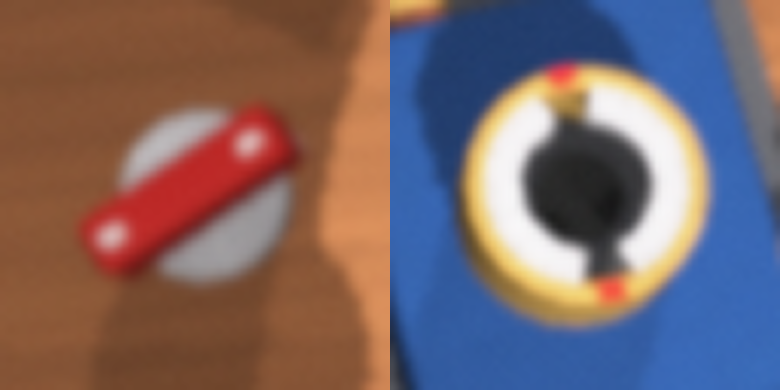

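View pics/crop_side.png

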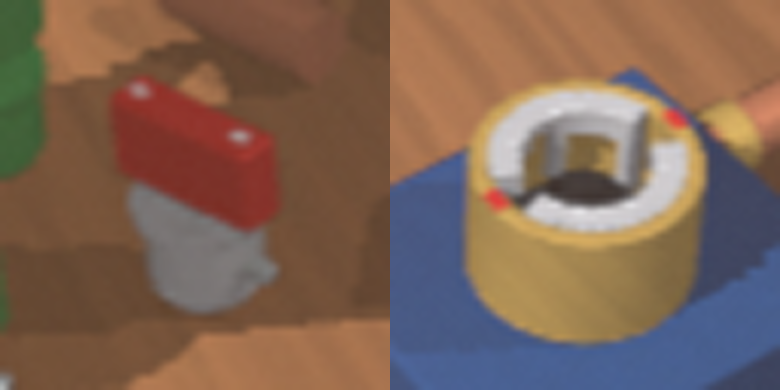

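The crops confirm it: a red bar with two white marks, a grey plug and a visible steel pin. On the port, the two red marks and both notches are clear. Now to compute positions.

Run:
```python
from h import *
def c2p(o,s,p): return (o[0]+(p[0]+.5)/s-.5, o[1]+(p[1]+.5)/s-.5)
s1,s2=390/56,390/64
T=[c2p((202,290),s1,p) for p in ((111,236),(250,144))]
S=[c2p((213,197),s1,p) for p in ((140,91),(240,136))]
for a in T: print("cap top mark plane",plane("top",a,.072).round(4))
for b in S: print("cap side plane",plane("side",b,.072).round(4))
for a in T:
  for b in S: print("two",two(a,b))
P=[plane("top",a,.072) for a in T]; Q=[plane("side",a,.072) for a in S]
for X in(P,Q): print("cap ctr",(X[0]+X[1])/2,"yaw",np.degrees(np.arctan2(*(X[1]-X[0])[1::-1])),"len",np.linalg.norm(X[1]-X[0]))
T=[c2p((357,205),s2,p) for p in ((173,74),(222,290))]
S=[c2p((323,253),s2,p) for p in ((106,200),(286,118))]
P=[plane("top",a,.091) for a in T]; Q=[plane("side",a,.091) for a in S]
for X in(P,Q): print(X,"port ctr",(X[0]+X[1])/2,"yaw",np.degrees(np.arctan2(*(X[1]-X[0])[1::-1])),"len",np.linalg.norm(X[1]-X[0]))
for a in T:
  for b in S: print("two",two(a,b))
# collar circle: contour of gold+white, top
for n,c in (("top",(389,237)),("side",(355,283))):
    im=cv2.imread(f"pics/{n}0.png"); h=cv2.cvtColor(im,cv2.COLOR_BGR2HSV)
    w=((h[...,1]<60)&(h[...,2]>120)).astype(np.uint8)
    w[:c[1]-30]=0;w[c[1]+30:]=0;w[:,:c[0]-30]=0;w[:,c[0]+30:]=0
    k,l,st,ce=cv2.connectedComponentsWithStats(w); 
    ys,xs=np.where(np.isin(l,[i for i in range(1,k) if st[i,4]>15]))
    hull=cv2.convexHull(np.c_[xs,ys].astype(np.float32)).reshape(-1,2)
    g=np.array([plane(n,p,.091)[:2] for p in hull]); 
    A=np.c_[2*g,np.ones(len(g))]; r=np.linalg.lstsq(A,(g**2).sum(1),rcond=None)[0]
    print(n,"lip circle",r[:2],np.sqrt(r[2]+r[0]**2+r[1]**2),st[1:,4])
# blue block top direction
    b=((h[...,0]>100)&(h[...,0]<125)&(h[...,1]>140)).astype(np.uint8)
    cs=max(cv2.findContours(b,0,2)[0],key=cv2.contourArea)
    if n=="top":
        q=cv2.boxPoints(cv2.minAreaRect(cs)); Z=np.array([plane(n,p,.053)[:2] for p in q]); print("block",Z,np.linalg.norm(Z-np.roll(Z,1,0),axis=1),Z.mean(0))
        for i in range(4): d=Z[i]-Z[i-1]; print(np.degrees(np.arctan2(d[1],d[0])))
```

```text
cap top mark plane [0.4387 0.1802 0.072 ]
cap top mark plane [0.4587 0.1408 0.072 ]
cap side plane [0.4389 0.1831 0.072 ]
cap side plane [0.4595 0.1453 0.072 ]
two (array([0.43826133, 0.1797653 , 0.07449472]), np.float64(0.0006415210652044198))
two (array([0.45475966, 0.18021025, 0.04762854]), np.float64(0.03048682756267947))
two (array([0.44175639, 0.13951843, 0.10345845]), np.float64(0.02963417159324363))
two (array([0.45818077, 0.14028595, 0.07595624]), np.float64(0.0004920264629958338))
cap ctr [0.44873453 0.16049589 0.072     ] yaw -63.027327811046455 len 0.044132237907139174
cap ctr [0.44920159 0.16416874 0.072     ] yaw -61.369965910456834 len 0.043084881560612034
[array([ 0.60057729, -0.15848878,  0.091     ]), array([ 0.53048082, -0.16374217,  0.091     ])] port ctr [ 0.56552906 -0.16111547  0.091     ] yaw -175.7139708164178 len 0.07029304998494164
[array([ 0.53085305, -0.16054594,  0.091     ]), array([ 0.60064673, -0.15454333,  0.091     ])] port ctr [ 0.56574989 -0.15754463  0.091     ] yaw 4.915627437342955 len 0.07005133675416893
two (array([ 0.57185977, -0.15073975,  0.07741116]), np.float64(0.06438312245386833))
two (array([ 0.59913614, -0.15772207,  0.09461313]), np.float64(0.001292682475177417))
two (array([ 0.52967365, -0.16316561,  0.09401785]), np.float64(0.000703505462772482))
two (array([ 0.55335211, -0.17219684,  0.11950159]), np.float64(0.059053582756134246))
top lip circle [ 0.57152175 -0.17997184] 0.04851132001338881 [ 29  18   3   1  25 250   2 244   1   1   1  23   1   4   8]
block [[ 0.62701438 -0.08505705]
 [ 0.64636123 -0.21567323]
 [ 0.49619368 -0.23096902]
 [ 0.47833873 -0.10387633]] [0.14986199 0.13204123 0.15094454 0.12834076] [ 0.561977   -0.15889391]
7.214101399894758
-81.57461923908637
-174.18401503295092
97.9970088448861
side lip circle [ 0.56540012 -0.15757324] 0.03150541216467114 [  1   2   1   1 234   6 155   4  11   3   1   1   1   1   1]
```

```bash
cat >> h.py <<'E'
from scipy.spatial.transform import Rotation as R_
def tool():
    s=manip.state(); q=s["tool_rot"]; R=R_.from_quat([q[1],q[2],q[3],q[0]]).as_matrix()
    zy=np.degrees(np.arctan2(R[1,2],R[0,2]))
    return s,R,zy
def show():
    s,R,zy=tool()
    print("t",round(s["time"],2),"tcp",s["tool_pos"].round(4) if hasattr(s["tool_pos"],"round") else s["tool_pos"],"jawyaw",round(zy,2),"yaxis",R[:,1].round(3),"F",np.round(s["contact_force"],1),"T",np.round(s["ft_torque"],2),"w",round(s["gripper_width"],3),"j",np.round(s["joint_pos"],2))
E
python3 - <<'E'
from h import *
show()
# neighbours at bar-top heights
for nm,uv,z in (("greenA",(180,347),.065),("greenB",(246,372),.065),("plug",(246,242),.065),("tee",(169,291),.02),("jar",(182,229),.06)):
    p=plane("top",uv,z); v=p[:2]-[.449,.1623]; a=np.radians(28); print(nm,p.round(3),"along jaw",v@[np.cos(a),np.sin(a)],"along bar",v@[np.sin(a),-np.cos(a)])
E
```

```text
t 0.1 tcp [0.1652 0.6022 0.2301] jawyaw 74.66 yaxis [-0.001 -0.002 -1.   ] F [ 0.   0.6 -0.9] T [ 0.   -0.    0.01] w 1.001 j [ 1.18  0.05  1.61  0.    1.48 -0.12]
greenA [0.404 0.255 0.065] along jaw 0.0038190459175996457 along bar -0.10266859718506535
greenB [0.344 0.136 0.065] along jaw -0.10492845763967074 along bar -0.026117088157832855
plug [0.589 0.114 0.065] along jaw 0.10078165927904496 along bar 0.1083978574484823
tee [0.517 0.281 0.02 ] along jaw 0.11634757950194412 along bar -0.07296439396590647
jar [0.631 0.237 0.06 ] along jaw 0.19593177137764614 along bar 0.019249562217154074
```

```bash
python3 -m jog '{"offset":[[0.47,-0.73,-0.1],[0.47,-0.73,-0.1],[0.47,-0.73,-0.1],[0.47,-0.73,-0.1],[0.47,-0.73,-0.1],[0.47,-0.73,-0.1],[0.47,-0.73,-0.1],[0.47,-0.73,-0.1],[0.47,-0.73,-0.1],[0.47,-0.73,-0.1],[0.47,-0.73,-0.1],[0.47,-0.73,-0.1]],"angular":[[0,0,-0.65],[0,0,-0.65],[0,0,-0.65],[0,0,-0.65],[0,0,-0.65],[0,0,-0.65],[0,0,-0.65],[0,0,-0.65],[0,0,-0.65],[0,0,-0.65],[0,0,-0.65],[0,0,-0.65]],"jaw":[55,55,55,55,55,55,55,55,55,55,55,55]}'
python3 - <<'E'
from h import *
show()
E
```

```text
time: 1.3
tool_pos: [0.4477, 0.163, 0.1708]
tool_rot: [-0.605, 0.605, -0.366, 0.366]
contact_force: [0.3, 1.0, 0.2]
gripper_width: 0.647
t 1.3 tcp [0.4477 0.163  0.1708] jawyaw 27.69 yaxis [-0.  0. -1.] F [0.3 1.  0.2] T [-0.03 -0.   -0.02] w 0.647 j [ 0.19 -0.27  2.01  0.    1.4  -0.29]
```

```bash
python3 -m jog '{"offset":[[0.02,-0.01,-0.5],[0,0,-0.5],[0,0,-0.5],[0,0,-0.4],[0,0,-0.35],[0,0,-0.25],[0,0,0]],"angular":[[0,0,0.05],[0,0,0],[0,0,0],[0,0,0],[0,0,0],[0,0,0],[0,0,0]],"jaw":[55,55,55,55,55,55,55]}'
python3 - <<'E'
from h import *
show()
for n in("side","top"): cv2.imwrite(f"pics/{n}1.png",manip.grab_frame(n))
a=cv2.imread("pics/side1.png")[140:300,160:320]; b=cv2.imread("pics/top1.png")[240:400,150:310]
cv2.imwrite("pics/c1.png",cv2.resize(np.hstack([a,b]),(800,400)))
E
```

```text
time: 2.0
tool_pos: [0.4465, 0.1638, 0.0441]
tool_rot: [-0.606, 0.608, -0.365, 0.362]
contact_force: [0.8, 2.0, -0.4]
gripper_width: 0.645
t 2.0 tcp [0.4465 0.1638 0.0441] jawyaw 28.15 yaxis [-0.004 -0.001 -1.   ] F [ 0.8  2.  -0.4] T [-0.03  0.03  0.05] w 0.645 j [ 0.2  -0.11  2.1  -0.    1.15 -0.3 ]
```

View pics/c1.png

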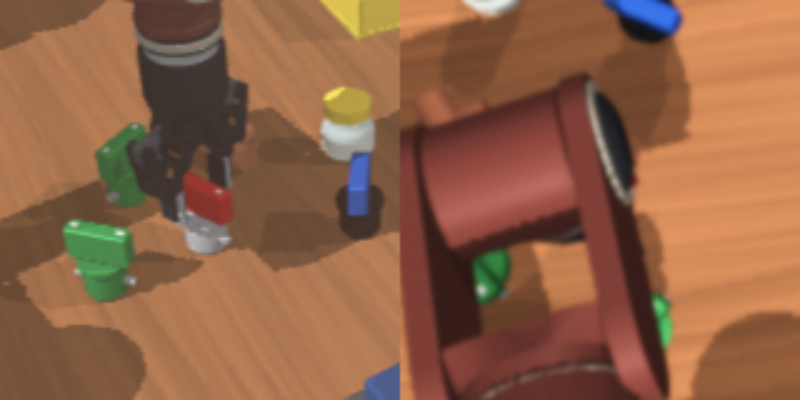

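Side crop: the open fingers straddle the red bar at crop (205,195), with nothing else between them. They sit about 3 mm back along the bar, so I'll correct that and close.

```bash
python3 -m jog '{"offset":[[0.05,-0.03,0],[0,0,0],[0,0,0],[0,0,0],[0,0,0],[0,0,0],[0,0,0],[0,0,0],[0,0,0],[0,0,0],[0,0,0]],"angular":[[0,0,0],[0,0,0],[0,0,0],[0,0,0],[0,0,0],[0,0,0],[0,0,0],[0,0,0],[0,0,0],[0,0,0],[0,0,0]],"jaw":[55,55,8,8,8,8,8,8,8,8,8]}'
python3 - <<'E'
from h import *
show()
E
```

```text
time: 3.2
tool_pos: [0.4511, 0.1627, 0.0467]
tool_rot: [0.607, -0.607, 0.363, -0.363]
contact_force: [-1.3, -0.5, 6.1]
gripper_width: 0.199
t 3.2 tcp [0.4511 0.1627 0.0467] jawyaw 28.16 yaxis [ 0.  0. -1.] F [-1.3 -0.5  6.1] T [-0.09  0.29 -0.  ] w 0.199 j [ 0.19 -0.1   2.09 -0.    1.15 -0.3 ]
```

```bash
python3 -m jog '{"offset":[[0,0,0.2],[0,0,0.4],[0,0,0.5],[0,0,0.5],[0,0,0.5],[0,0,0.5],[0,0,0.4],[0,0,0]],"angular":[[0,0,0],[0,0,0],[0,0,0],[0,0,0],[0,0,0],[0,0,0],[0,0,0],[0,0,0]],"jaw":[8,8,8,8,8,8,8,8]}'
python3 - <<'E'
from h import *
show()
E
```

```text
time: 4.0
tool_pos: [0.4524, 0.1631, 0.1994]
tool_rot: [0.608, -0.605, 0.362, -0.365]
contact_force: [0.2, 0.2, -2.7]
gripper_width: 0.197
t 4.0 tcp [0.4524 0.1631 0.1994] jawyaw 28.16 yaxis [ 0.006  0.001 -1.   ] F [ 0.2  0.2 -2.7] T [ 0.02  0.   -0.02] w 0.197 j [ 0.19 -0.29  1.98  0.    1.44 -0.3 ]
```

```bash
python3 -m jog '{"offset":[[0.19,-0.54,0],[0.19,-0.54,0],[0.19,-0.54,0],[0.19,-0.54,0],[0.19,-0.54,0],[0.19,-0.54,0],[0.19,-0.54,0],[0.19,-0.54,0],[0.19,-0.54,0],[0.19,-0.54,0],[0.19,-0.54,0],[0.19,-0.54,0]],"angular":[[0,0,0.92],[0,0,0.92],[0,0,0.92],[0,0,0.92],[0,0,0.92],[0,0,0.92],[0,0,0.92],[0,0,0.92],[0,0,0.92],[0,0,0.92],[0,0,0.92],[0,0,0.92]],"jaw":[8,8,8,8,8,8,8,8,8,8,8,8]}';  python3 -m jog '{"offset":[[0,0,0],[0,0,0],[0,0,0]],"angular":[[0,0,0],[0,0,0],[0,0,0]],"jaw":[8,8,8]}'
python3 - <<'E'
from h import *
show()
for n in("side","top"): cv2.imwrite(f"pics/{n}2.png",manip.grab_frame(n))
a=cv2.imread("pics/side2.png")[120:360,240:480]; b=cv2.imread("pics/top2.png")[120:360,270:510]
cv2.imwrite("pics/c2.png",cv2.resize(np.hstack([a,b]),(800,400),interpolation=cv2.INTER_CUBIC))
E
```

```text
time: 5.2
tool_pos: [0.5641, -0.162, 0.1937]
tool_rot: [0.707, -0.706, -0.027, 0.03]
contact_force: [0.2, 0.5, -2.2]
gripper_width: 0.198
time: 5.5
tool_pos: [0.5641, -0.1604, 0.1948]
tool_rot: [0.707, -0.706, -0.026, 0.028]
contact_force: [0.4, 0.8, -2.4]
gripper_width: 0.198
t 5.5 tcp [ 0.5641 -0.1604  0.1948] jawyaw 94.39 yaxis [-0.002  0.001 -1.   ] F [ 0.4  0.8 -2.4] T [-0.   -0.02 -0.02] w 0.198 j [-0.4  -0.01  1.74  0.    1.42 -2.05]
```

View pics/c2.png

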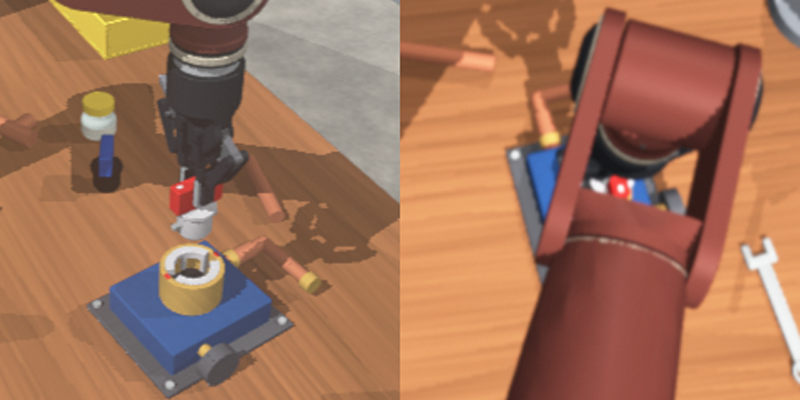

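Run:
```python
from h import *
a=cv2.imread("pics/side2.png")[215:275,325:395]; b=cv2.imread("pics/top2.png")[200:260,370:440]
cv2.imwrite("pics/c3.png",cv2.resize(np.hstack([a,b]),(800,343),interpolation=cv2.INTER_CUBIC))
c=np.array([.5656,-.1593]);u=np.array([np.cos(.08),np.sin(.08)])
for z,r,nm in ((.148,0,"under"),(.148+.072,-.022,"mark"),(.165,-.029,"pin"),(.091,0,"port")):
    print(nm,[proj(n,[*(c+r*u),z]).round(1) for n in("side","top")])
```

```text
under [array([[356.9, 257.4]]), array([[391.7, 228. ]])]
mark [array([[348.9, 231.5]]), array([[400. , 231.3]])]
pin [array([[344.4, 256.1]]), array([[396.6, 241.7]])]
port [array([[355.3, 279.2]]), array([[388. , 234.4]])]
```

View pics/c3.png

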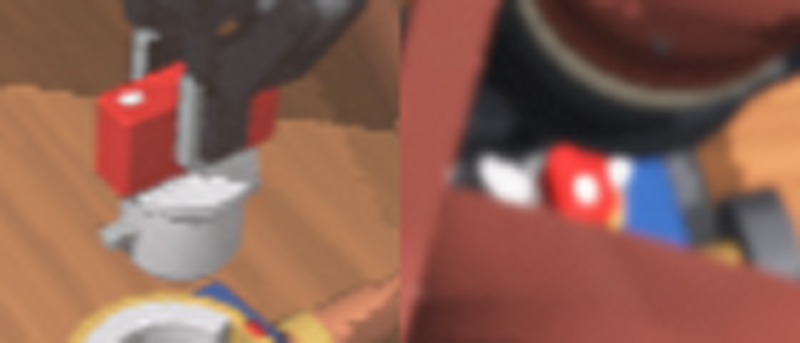

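Run:
```python
from h import *
u=np.array([np.cos(.0767),np.sin(.0767)])
for n,uv,port in (("top",(402.2,232.5),(.56553,-.16112)),("side",(347.5,232.0),(.56575,-.15754))):
    p=plane(n,uv,.220)[:2]+.022*u; print(n,"cap",p,"port-cap",np.array(port)-p)
p=plane("side",(344.4,256.2),.165)[:2]+.0275*u; print("pin side",p,np.array([.56575,-.15754])-p)
print(two((402.2,232.5),(347.5,232.0)))
```

```text
top cap [ 0.56318657 -0.16272291] port-cap [0.00234343 0.00160291]
side cap [ 0.56282614 -0.15944957] port-cap [0.00292386 0.00190957]
pin side [ 0.56401058 -0.15978218] [0.00173942 0.00224218]
(array([ 0.54009858, -0.16371806,  0.22243021]), np.float64(0.0014344111865335913))
```

```bash
python3 -m jog '{"offset":[[0.05,0.036,-0.2],[0,0,-0.3],[0,0,-0.3],[0,0,-0.2],[0,0,-0.1],[0,0,-0.1],[0,0,0],[0,0,0]],"angular":[[0,0,0],[0,0,0],[0,0,0],[0,0,0],[0,0,0],[0,0,0],[0,0,0],[0,0,0]],"jaw":[8,8,8,8,8,8,8,8]}'
python3 - <<'E'
from h import *
show()
im=manip.grab_frame("side"); cv2.imwrite("pics/side4.png",im)
cv2.imwrite("pics/c4.png",cv2.resize(im[215:315,300:420],(720,600),interpolation=cv2.INTER_CUBIC))
E
```

```text
time: 6.4
tool_pos: [0.5677, -0.1597, 0.1368]
tool_rot: [-0.706, 0.707, 0.027, -0.027]
contact_force: [0.4, 0.1, -3.0]
gripper_width: 0.201
t 6.4 tcp [ 0.5677 -0.1597  0.1368] jawyaw 94.39 yaxis [ 0.001 -0.    -1.   ] F [ 0.4  0.1 -3. ] T [-0.02 -0.   -0.05] w 0.201 j [-0.4   0.05  1.78 -0.    1.31 -2.05]
```

View pics/c4.png

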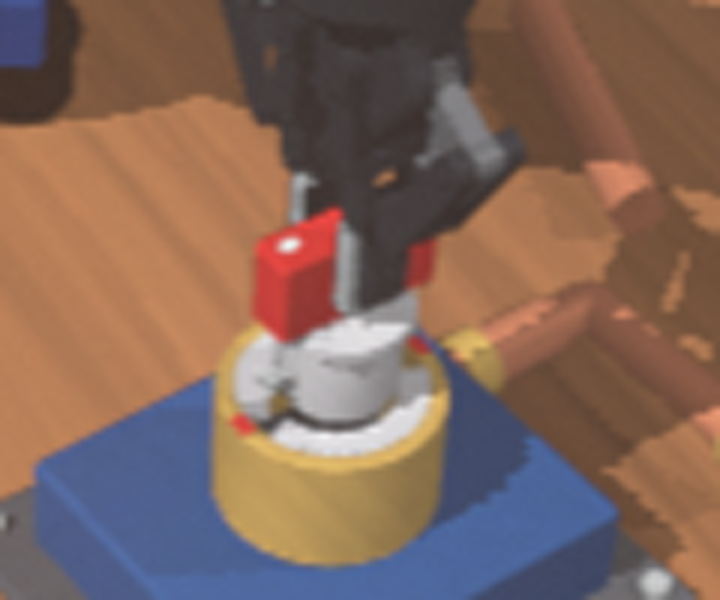

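The cap foot hangs over the bore and the near pin is close to the near red mark. Next I descend slowly, watching the force.

```bash
python3 -m jog '{"offset":[[0,0,-0.04],[0,0,-0.04],[0,0,-0.04],[0,0,-0.04],[0,0,-0.04],[0,0,0]],"angular":[[0,0,0],[0,0,0],[0,0,0],[0,0,0],[0,0,0],[0,0,0]],"jaw":[8,8,8,8,8,8]}'
python3 - <<'E'
from h import *
show()
E
```

```text
time: 7.05
tool_pos: [0.5671, -0.1594, 0.1258]
tool_rot: [0.707, -0.706, -0.027, 0.027]
contact_force: [0.2, 0.5, -2.8]
gripper_width: 0.2
t 7.05 tcp [ 0.5671 -0.1594  0.1258] jawyaw 94.4 yaxis [-0.001  0.    -1.   ] F [ 0.2  0.5 -2.8] T [ 0.02 -0.06  0.01] w 0.2 j [-0.4   0.06  1.79 -0.    1.3  -2.05]
```

```bash
python3 -m jog '{"offset":[[0,0,-0.02],[0,0,-0.02],[0,0,-0.02],[0,0,0]],"angular":[[0,0,0],[0,0,0],[0,0,0],[0,0,0]],"jaw":[8,8,8,8]}'
python3 - <<'E'
from h import *
show()
E
python3 -m jog '{"offset":[[0,0,-0.01],[0,0,-0.01],[0,0,0]],"angular":[[0,0,0],[0,0,0],[0,0,0]],"jaw":[8,8,8]}'
python3 - <<'E'
from h import *
show()
im=manip.grab_frame("side"); cv2.imwrite("pics/side5.png",im)
cv2.imwrite("pics/c5.png",cv2.resize(im[215:315,300:420],(720,600),interpolation=cv2.INTER_CUBIC))
E
```

```text
time: 7.45
tool_pos: [0.5673, -0.1595, 0.1231]
tool_rot: [0.707, -0.707, -0.027, 0.027]
contact_force: [-0.0, -1.0, -3.4]
gripper_width: 0.196
t 7.45 tcp [ 0.5673 -0.1595  0.1231] jawyaw 94.4 yaxis [-0.  0. -1.] F [-0.  -1.  -3.4] T [ 0.01  0.02 -0.01] w 0.196 j [-0.4   0.06  1.79 -0.    1.29 -2.05]
time: 7.75
tool_pos: [0.5674, -0.1595, 0.1223]
tool_rot: [0.707, -0.707, -0.027, 0.027]
contact_force: [-0.4, -0.1, -1.7]
gripper_width: 0.197
t 7.75 tcp [ 0.5674 -0.1595  0.1223] jawyaw 94.4 yaxis [ 0.  0. -1.] F [-0.4 -0.1 -1.7] T [ 0.07  0.06 -0.05] w 0.197 j [-0.4   0.06  1.79  0.    1.29 -2.05]
```

View pics/c5.png

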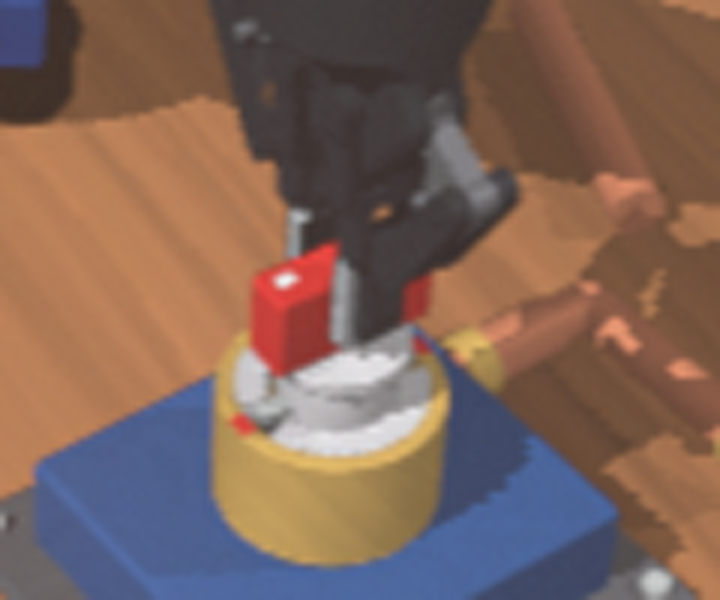

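The near pin is at about crop (262,410), right by the notch beside the red mark at (243,423). No firm contact yet, so I continue in small steps.

```bash
python3 -m jog '{"offset":[[0,0,-0.02],[0,0,-0.02],[0,0,0]],"angular":[[0,0,0],[0,0,0],[0,0,0]],"jaw":[8,8,8]}'
python3 - <<'E'
from h import *
show()
E
```

```text
time: 8.1
tool_pos: [0.5673, -0.1595, 0.1201]
tool_rot: [-0.707, 0.707, 0.027, -0.027]
contact_force: [0.3, 0.8, -1.7]
gripper_width: 0.201
t 8.1 tcp [ 0.5673 -0.1595  0.1201] jawyaw 94.4 yaxis [-0. -0. -1.] F [ 0.3  0.8 -1.7] T [ 0.1  -0.02  0.  ] w 0.201 j [-0.4   0.06  1.79 -0.    1.28 -2.05]
```

```bash
python3 -m jog '{"offset":[[0,0,-0.02],[0,0,-0.02],[0,0,0]],"angular":[[0,0,0],[0,0,0],[0,0,0]],"jaw":[8,8,8]}'
python3 - <<'E'
from h import *
show()
E
python3 -m jog '{"offset":[[0,0,-0.02],[0,0,-0.02],[0,0,0]],"angular":[[0,0,0],[0,0,0],[0,0,0]],"jaw":[8,8,8]}'
python3 - <<'E'
from h import *
show()
E
```

```text
time: 8.4
tool_pos: [0.5674, -0.1595, 0.1182]
tool_rot: [0.707, -0.707, -0.027, 0.027]
contact_force: [0.2, 0.3, -2.4]
gripper_width: 0.201
t 8.4 tcp [ 0.5674 -0.1595  0.1182] jawyaw 94.4 yaxis [ 0.  0. -1.] F [ 0.2  0.3 -2.4] T [ 0.1   0.08 -0.05] w 0.201 j [-0.4   0.06  1.8   0.    1.28 -2.05]
time: 8.7
tool_pos: [0.5674, -0.1595, 0.1164]
tool_rot: [-0.707, 0.707, 0.027, -0.027]
contact_force: [-0.9, 0.4, -0.1]
gripper_width: 0.197
t 8.7 tcp [ 0.5674 -0.1595  0.1164] jawyaw 94.4 yaxis [ 0. -0. -1.] F [-0.9  0.4 -0.1] T [0.14 0.17 0.01] w 0.197 j [-0.4   0.07  1.8  -0.    1.28 -2.05]
```

Fz rises only softly, like a spring, which suggests the pins are in the notches. I'll confirm by picture while continuing down.

```bash
python3 -m jog '{"offset":[[0,0,-0.03],[0,0,-0.03],[0,0,-0.02],[0,0,0]],"angular":[[0,0,0],[0,0,0],[0,0,0],[0,0,0]],"jaw":[8,8,8,8]}'
python3 - <<'E'
from h import *
show()
im=manip.grab_frame("side"); cv2.imwrite("pics/side6.png",im)
cv2.imwrite("pics/c6.png",cv2.resize(im[215:315,300:420],(720,600),interpolation=cv2.INTER_CUBIC))
E
```

```text
time: 9.1
tool_pos: [0.5675, -0.1595, 0.1126]
tool_rot: [-0.707, 0.707, 0.027, -0.027]
contact_force: [-1.7, 0.7, 2.2]
gripper_width: 0.2
t 9.1 tcp [ 0.5675 -0.1595  0.1126] jawyaw 94.4 yaxis [ 0. -0. -1.] F [-1.7  0.7  2.2] T [ 0.24  0.39 -0.04] w 0.2 j [-0.4   0.07  1.8   0.    1.27 -2.05]
```

View pics/c6.png

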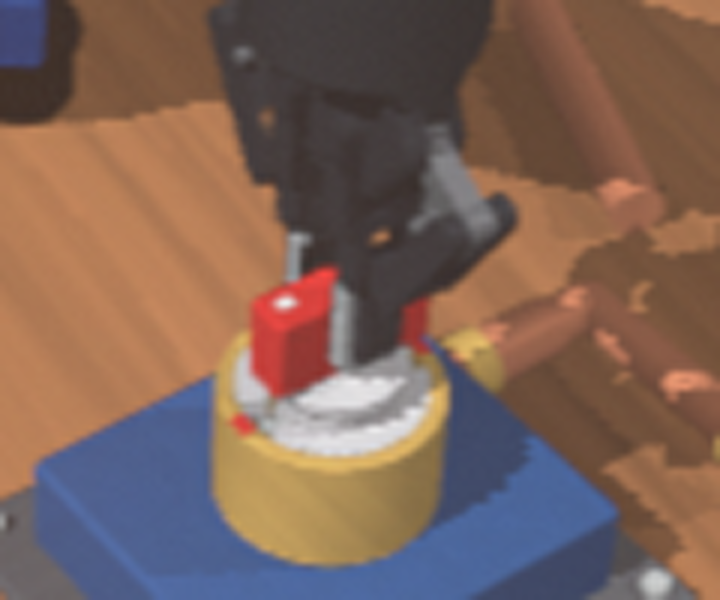

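The near pin is sunk in the notch and the flange is close to the rim. Spring force matches the height (about 4.6 N). Next: ease 0.7 mm in −x to relieve the side force and push on to about 60 mm.

```bash
python3 -m jog '{"offset":[[-0.015,0,-0.03],[0,0,-0.03],[0,0,-0.03],[0,0,-0.025],[0,0,0],[0,0,0]],"angular":[[0,0,0],[0,0,0],[0,0,0],[0,0,0],[0,0,0],[0,0,0]],"jaw":[8,8,8,8,8,8]}'
python3 - <<'E'
from h import *
show()
E
```

```text
time: 9.75
tool_pos: [0.5674, -0.1596, 0.1075]
tool_rot: [-0.706, 0.707, 0.028, -0.026]
contact_force: [-0.5, 2.0, 5.5]
gripper_width: 0.2
t 9.75 tcp [ 0.5674 -0.1596  0.1075] jawyaw 94.39 yaxis [ 0.002 -0.    -1.   ] F [-0.5  2.   5.5] T [ 0.45  0.28 -0.04] w 0.2 j [-0.4   0.08  1.8   0.    1.26 -2.05]
```

```bash
python3 -m jog '{"offset":[[0,0,-0.02],[0,0,0],[0,0,0]],"angular":[[0,0,0],[0,0,0],[0,0,0]],"jaw":[8,8,8]}'
python3 - <<'E'
from h import *
show()
E
python3 -m jog '{"offset":[[0,0,-0.02],[0,0,0],[0,0,0]],"angular":[[0,0,0],[0,0,0],[0,0,0]],"jaw":[8,8,8]}'
python3 - <<'E'
from h import *
show()
E
```

```text
time: 10.05
tool_pos: [0.5674, -0.1596, 0.1067]
tool_rot: [-0.706, 0.707, 0.028, -0.026]
contact_force: [-1.3, 1.5, 6.9]
gripper_width: 0.198
t 10.05 tcp [ 0.5674 -0.1596  0.1067] jawyaw 94.39 yaxis [ 0.002 -0.    -1.   ] F [-1.3  1.5  6.9] T [0.51 0.28 0.01] w 0.198 j [-0.4   0.08  1.8   0.    1.26 -2.05]
time: 10.35
tool_pos: [0.5674, -0.1596, 0.1059]
tool_rot: [-0.706, 0.707, 0.028, -0.026]
contact_force: [-2.0, 2.6, 7.6]
gripper_width: 0.201
t 10.35 tcp [ 0.5674 -0.1596  0.1059] jawyaw 94.4 yaxis [ 0.002 -0.    -1.   ] F [-2.   2.6  7.6] T [ 0.56  0.41 -0.01] w 0.201 j [-0.4   0.08  1.8   0.    1.26 -2.05]
```

Spring is about 10 N, so the underside is near 60 mm. Now a small clockwise trial turn.

```bash
python3 -m jog '{"offset":[[-0.01,0.01,0],[0,0,0],[0,0,0],[0,0,0]],"angular":[[0,0,-0.5],[0,0,-0.5],[0,0,-0.5],[0,0,0]],"jaw":[8,8,8,8]}'
python3 - <<'E'
from h import *
show()
im=manip.grab_frame("side"); cv2.imwrite("pics/side7.png",im)
cv2.imwrite("pics/c7.png",cv2.resize(im[215:315,300:420],(720,600),interpolation=cv2.INTER_CUBIC))
E
```

```text
time: 10.75
tool_pos: [0.5672, -0.1597, 0.1062]
tool_rot: [-0.706, 0.707, -0.028, 0.03]
contact_force: [-2.4, 0.1, 7.6]
gripper_width: 0.201
t 10.75 tcp [ 0.5672 -0.1597  0.1062] jawyaw 85.35 yaxis [ 0.003 -0.002 -1.   ] F [-2.4  0.1  7.6] T [ 0.2   0.28 -0.05] w 0.201 j [-0.4   0.08  1.81 -0.    1.26 -1.89]
```

View pics/c7.png

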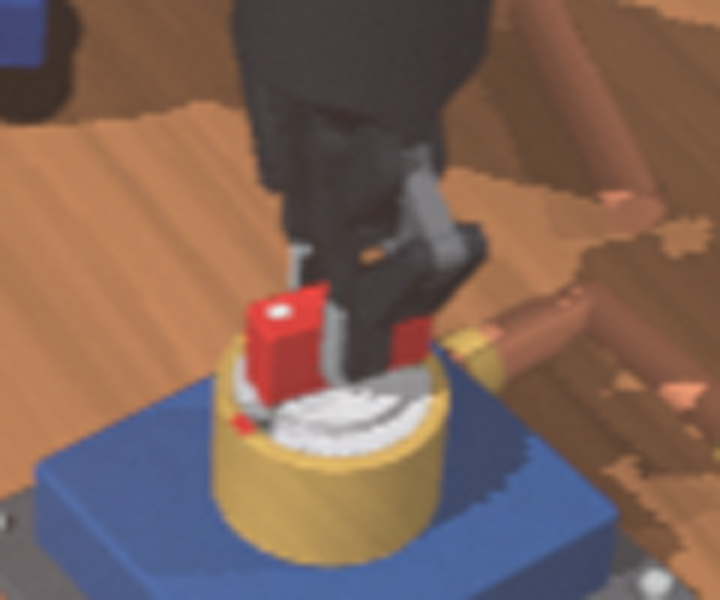

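It turned 9° freely (Tz about 0), so the pins are under the lip. Continue.

```bash
python3 -m jog '{"offset":[[0,0,0],[0,0,0],[0,0,0],[0,0,0],[0,0,0],[0,0,0],[0,0,0],[0,0,0],[0,0,0],[0,0,0],[0,0,0],[0,0,0]],"angular":[[0,0,-0.6],[0,0,-0.6],[0,0,-0.6],[0,0,-0.6],[0,0,-0.6],[0,0,-0.6],[0,0,-0.6],[0,0,-0.6],[0,0,-0.6],[0,0,-0.6],[0,0,-0.6],[0,0,0]],"jaw":[8,8,8,8,8,8,8,8,8,8,8,8]}'
python3 - <<'E'
from h import *
show()
E
```

```text
time: 12.0
tool_pos: [0.5673, -0.1598, 0.1062]
tool_rot: [-0.655, 0.655, -0.265, 0.268]
contact_force: [-1.1, 0.9, 7.6]
gripper_width: 0.194
t 12.0 tcp [ 0.5673 -0.1598  0.1062] jawyaw 45.73 yaxis [ 0.003 -0.002 -1.   ] F [-1.1  0.9  7.6] T [ 0.12  0.26 -0.06] w 0.194 j [-0.4   0.08  1.81 -0.    1.26 -1.2 ]
```

```bash
python3 -m jog '{"offset":[[0,0,0],[0,0,0],[0,0,0],[0,0,0],[0,0,0],[0,0,0],[0,0,0],[0,0,0],[0,0,0],[0,0,0],[0,0,0]],"angular":[[0,0,-0.55],[0,0,-0.55],[0,0,-0.55],[0,0,-0.55],[0,0,-0.55],[0,0,-0.55],[0,0,-0.55],[0,0,-0.55],[0,0,-0.55],[0,0,-0.55],[0,0,0]],"jaw":[8,8,8,8,8,8,8,8,8,8,8]}'
python3 - <<'E'
from h import *
show()
E
python3 -m jog '{"offset":[[0,0,0],[0,0,0],[0,0,0]],"angular":[[0,0,-0.3],[0,0,-0.3],[0,0,0]],"jaw":[8,8,8]}'
python3 - <<'E'
from h import *
show()
E
```

```text
time: 13.1
tool_pos: [0.5674, -0.1599, 0.1063]
tool_rot: [0.553, -0.552, 0.44, -0.443]
contact_force: [-1.0, -0.8, 7.4]
gripper_width: 0.197
t 13.1 tcp [ 0.5674 -0.1599  0.1063] jawyaw 12.74 yaxis [ 0.003 -0.002 -1.   ] F [-1.  -0.8  7.4] T [ 0.09  0.15 -0.08] w 0.197 j [-0.4   0.08  1.81 -0.    1.26 -0.62]
time: 13.4
tool_pos: [0.5674, -0.1599, 0.1063]
tool_rot: [0.539, -0.538, 0.457, -0.46]
contact_force: [-0.8, -0.2, 6.7]
gripper_width: 0.199
t 13.4 tcp [ 0.5674 -0.1599  0.1063] jawyaw 9.17 yaxis [ 0.003 -0.002 -1.   ] F [-0.8 -0.2  6.7] T [ 0.06  0.18 -0.04] w 0.199 j [-0.4   0.08  1.81 -0.    1.26 -0.56]
```

```bash
for i in 1; do python3 -m jog '{"offset":[[0,0,0],[0,0,0],[0,0,0]],"angular":[[0,0,-0.25],[0,0,-0.25],[0,0,0]],"jaw":[8,8,8]}'; done
python3 - <<'E'
from h import *
show()
E
python3 -m jog '{"offset":[[0,0,0],[0,0,0],[0,0,0]],"angular":[[0,0,-0.2],[0,0,-0.2],[0,0,0]],"jaw":[8,8,8]}'
python3 - <<'E'
from h import *
show()
E
```

```text
time: 13.7
tool_pos: [0.5674, -0.1599, 0.1063]
tool_rot: [0.526, -0.526, 0.471, -0.474]
contact_force: [-1.2, 0.1, 7.6]
gripper_width: 0.197
t 13.7 tcp [ 0.5674 -0.1599  0.1063] jawyaw 6.18 yaxis [ 0.003 -0.002 -1.   ] F [-1.2  0.1  7.6] T [0.08 0.18 0.02] w 0.197 j [-0.4   0.08  1.81 -0.    1.26 -0.51]
time: 14.0
tool_pos: [0.5669, -0.1599, 0.1062]
tool_rot: [-0.516, 0.517, -0.482, 0.484]
contact_force: [-2.6, 0.1, 8.0]
gripper_width: 0.194
t 14.0 tcp [ 0.5669 -0.1599  0.1062] jawyaw 3.83 yaxis [ 0.002 -0.002 -1.   ] F [-2.6  0.1  8. ] T [0.05 0.46 0.28] w 0.194 j [-0.4   0.08  1.81 -0.    1.26 -0.47]
```

Stop felt at jaw yaw about 4° (Tz jumped to 0.28). The recess centre is about 7° back, so I'll ease back and let the spring lift the cap.

```bash
python3 -m jog '{"offset":[[0,0,0],[0,0,0],[0,0,0],[0,0,0.02],[0,0,0.02],[0,0,0.02],[0,0,0.02],[0,0,0]],"angular":[[0,0,0.4],[0,0,0.4],[0,0,0.2],[0,0,0],[0,0,0],[0,0,0],[0,0,0],[0,0,0]],"jaw":[8,8,8,8,8,8,8,8]}'
python3 - <<'E'
from h import *
show()
E
python3 -m jog '{"offset":[[0,0,0.01],[0,0,0.01],[0,0,0]],"angular":[[0,0,0],[0,0,0],[0,0,0]],"jaw":[8,8,8]}'
python3 - <<'E'
from h import *
show()
E
```

```text
time: 14.8
tool_pos: [0.5674, -0.1599, 0.1098]
tool_rot: [0.541, -0.541, 0.454, -0.457]
contact_force: [1.0, -0.6, 4.1]
gripper_width: 0.199
t 14.8 tcp [ 0.5674 -0.1599  0.1098] jawyaw 9.79 yaxis [ 0.003 -0.002 -1.   ] F [ 1.  -0.6  4.1] T [-0.19 -0.22 -0.03] w 0.199 j [-0.4   0.07  1.8  -0.    1.26 -0.57]
time: 15.1
tool_pos: [0.5671, -0.1597, 0.1103]
tool_rot: [0.541, -0.541, 0.454, -0.457]
contact_force: [3.4, -1.9, 4.5]
gripper_width: 0.2
t 15.1 tcp [ 0.5671 -0.1597  0.1103] jawyaw 9.79 yaxis [ 0.003 -0.002 -1.   ] F [ 3.4 -1.9  4.5] T [-0.38 -0.67 -0.03] w 0.2 j [-0.4   0.07  1.8  -0.    1.26 -0.57]
```

```bash
python3 -m jog '{"offset":[[0.015,-0.01,0],[0,0,0.01],[0,0,0.01],[0,0,0]],"angular":[[0,0,0],[0,0,0],[0,0,0],[0,0,0]],"jaw":[8,8,8,8]}'
python3 - <<'E'
from h import *
show()
im=manip.grab_frame("side"); cv2.imwrite("pics/side8.png",im)
cv2.imwrite("pics/c8.png",cv2.resize(im[215:315,300:420],(720,600),interpolation=cv2.INTER_CUBIC))
E
```

```text
time: 15.5
tool_pos: [0.567, -0.1596, 0.1106]
tool_rot: [0.541, -0.541, 0.455, -0.456]
contact_force: [3.6, -2.2, 3.6]
gripper_width: 0.201
t 15.5 tcp [ 0.567  -0.1596  0.1106] jawyaw 9.8 yaxis [ 0. -0. -1.] F [ 3.6 -2.2  3.6] T [-0.37 -0.65 -0.06] w 0.201 j [-0.4   0.07  1.8  -0.    1.27 -0.57]
```

View pics/c8.png

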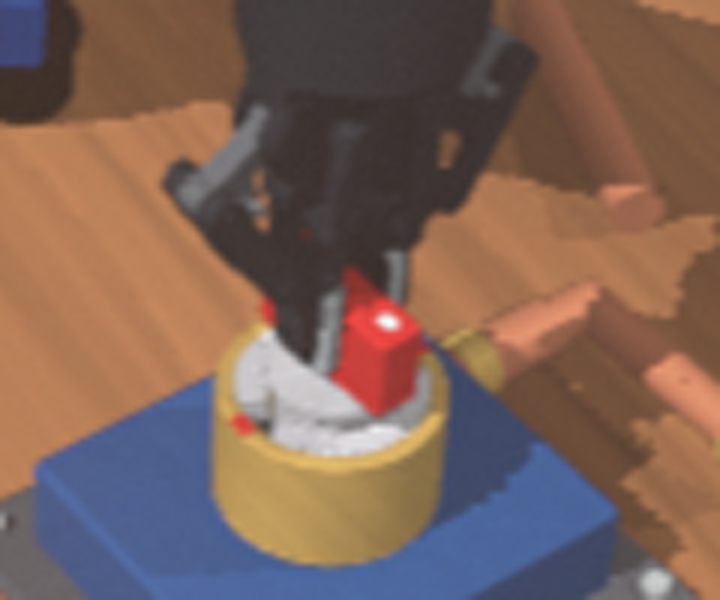

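Force and height both put the underside near 65 mm. I'll test with a small further lift: it should catch hard if the pins are in the recesses.

```bash
python3 -m jog '{"offset":[[0,0,0.01],[0,0,0.01],[0,0,0]],"angular":[[0,0,0],[0,0,0],[0,0,0]],"jaw":[8,8,8]}'
python3 - <<'E'
from h import *
show()
E
python3 -m jog '{"offset":[[0,0,0],[0,0,0],[0,0,0]],"angular":[[0,0,0.3],[0,0,0.3],[0,0,0]],"jaw":[8,8,8]}'
python3 - <<'E'
from h import *
show()
E
```

```text
time: 15.85
tool_pos: [0.5667, -0.1594, 0.1114]
tool_rot: [-0.541, 0.541, -0.456, 0.455]
contact_force: [2.7, -1.4, 4.3]
gripper_width: 0.198
t 15.85 tcp [ 0.5667 -0.1594  0.1114] jawyaw 9.8 yaxis [-0.  0. -1.] F [ 2.7 -1.4  4.3] T [-0.3  -0.61 -0.04] w 0.198 j [-0.4   0.07  1.8   0.    1.27 -0.57]
time: 16.15
tool_pos: [0.5665, -0.1593, 0.1113]
tool_rot: [-0.555, 0.555, -0.439, 0.438]
contact_force: [1.8, -1.4, 4.0]
gripper_width: 0.196
t 16.15 tcp [ 0.5665 -0.1593  0.1113] jawyaw 13.4 yaxis [-0.001  0.001 -1.   ] F [ 1.8 -1.4  4. ] T [-0.23 -0.44  0.04] w 0.196 j [-0.4   0.07  1.8   0.    1.27 -0.63]
```

```bash
python3 -m jog '{"offset":[[0,0,0],[0,0,0],[0,0,0.02],[0,0,0]],"angular":[[0,0,-0.3],[0,0,-0.3],[0,0,0],[0,0,0]],"jaw":[8,8,8,8]}'
python3 - <<'E'
from h import *
show()
E
python3 -m jog '{"offset":[[0,0,0.02],[0,0,0],[0,0,0]],"angular":[[0,0,0],[0,0,0],[0,0,0]],"jaw":[8,8,8]}'
python3 - <<'E'
from h import *
show()
E
```

```text
time: 16.55
tool_pos: [0.5662, -0.159, 0.112]
tool_rot: [-0.541, 0.541, -0.456, 0.455]
contact_force: [0.4, -0.3, 3.4]
gripper_width: 0.2
t 16.55 tcp [ 0.5662 -0.159   0.112 ] jawyaw 9.82 yaxis [-0.002  0.001 -1.   ] F [ 0.4 -0.3  3.4] T [ 0.04 -0.17 -0.  ] w 0.2 j [-0.4   0.07  1.8   0.    1.27 -0.57]
time: 16.85
tool_pos: [0.5661, -0.1589, 0.1122]
tool_rot: [-0.541, 0.541, -0.456, 0.455]
contact_force: [2.2, 1.2, -2.6]
gripper_width: 0.197
t 16.85 tcp [ 0.5661 -0.1589  0.1122] jawyaw 9.8 yaxis [-0.002  0.001 -1.   ] F [ 2.2  1.2 -2.6] T [ 0.12 -0.49  0.03] w 0.197 j [-0.4   0.07  1.8   0.    1.27 -0.57]
```

Hard catch at TCP z 0.112: Fz dropped 6 N in 0.2 mm. Now confirm the lock with a small anticlockwise test.

```bash
python3 -m jog '{"offset":[[0,0,-0.01],[0,0,0],[0,0,0]],"angular":[[0,0,0.4],[0,0,0.4],[0,0,0]],"jaw":[8,8,8]}'
python3 - <<'E'
from h import *
show()
E
```

```text
time: 17.15
tool_pos: [0.5663, -0.1591, 0.1123]
tool_rot: [-0.559, 0.559, -0.433, 0.432]
contact_force: [1.7, 1.5, -2.2]
gripper_width: 0.199
t 17.15 tcp [ 0.5663 -0.1591  0.1123] jawyaw 14.59 yaxis [-0.001  0.001 -1.   ] F [ 1.7  1.5 -2.2] T [ 0.11 -0.37 -0.05] w 0.199 j [-0.4   0.07  1.8   0.    1.27 -0.66]
```

```bash
python3 -m jog '{"offset":[[0,0,0],[0,0,0]],"angular":[[0,0,0.4],[0,0,0]],"jaw":[8,8]}'
python3 - <<'E'
from h import *
show()
E
```

```text
time: 17.35
tool_pos: [0.5666, -0.1589, 0.1123]
tool_rot: [0.568, -0.568, 0.422, -0.421]
contact_force: [3.3, 1.8, -3.7]
gripper_width: 0.196
t 17.35 tcp [ 0.5666 -0.1589  0.1123] jawyaw 16.88 yaxis [-0.001  0.002 -1.   ] F [ 3.3  1.8 -3.7] T [ 0.33 -0.69 -0.52] w 0.196 j [-0.4   0.07  1.8   0.    1.27 -0.7 ]
```

Blocked at about 16° (Tz −0.52), while still held under the lip: locked. Back to the recess centre and release.

```bash
python3 -m jog '{"offset":[[0,0,-0.01],[0,0,0],[0,0,0],[0,0,0],[0,0,0],[0,0,0],[0,0,0],[0,0,0]],"angular":[[0,0,-0.5],[0,0,-0.5],[0,0,0],[0,0,0],[0,0,0],[0,0,0],[0,0,0],[0,0,0]],"jaw":[8,8,8,45,45,45,45,45]}'
python3 - <<'E'
from h import *
show()
E
```

```text
time: 18.15
tool_pos: [0.5669, -0.1596, 0.1127]
tool_rot: [-0.546, 0.546, -0.45, 0.45]
contact_force: [-0.4, -0.3, 0.6]
gripper_width: 0.525
t 18.15 tcp [ 0.5669 -0.1596  0.1127] jawyaw 11.0 yaxis [ 0. -0. -1.] F [-0.4 -0.3  0.6] T [-0.   -0.04 -0.04] w 0.525 j [-0.4   0.07  1.8  -0.    1.27 -0.59]
```

Released. Retreat straight up, then back and sideways so the top camera can see.

```bash
python3 -m jog '{"offset":[[0,0,0.2],[0,0,0.4],[0,0,0.5],[0,0,0.6],[0,0,0.6],[0,0.6,0.3],[0,0.8,0],[0,0.8,0],[0,0.8,0],[0,0.8,0],[0,0.8,0],[0,0.4,0]],"angular":[[0,0,0],[0,0,0],[0,0,0],[0,0,0],[0,0,0],[0,0,0],[0,0,0],[0,0,0],[0,0,0],[0,0,0],[0,0,0],[0,0,0]],"jaw":[45,45,45,45,45,45,45,45,45,45,45,45]}'
python3 - <<'E'
from h import *
show()
for n in("side","top"): cv2.imwrite(f"pics/{n}9.png",manip.grab_frame(n))
a=cv2.imread("pics/side9.png")[230:330,300:400]; b=cv2.imread("pics/top9.png")[185:285,340:440]
cv2.imwrite("pics/c9.png",cv2.resize(np.hstack([a,b]),(800,400),interpolation=cv2.INTER_CUBIC))
E
```

```text
time: 19.35
tool_pos: [0.5666, 0.0933, 0.2436]
tool_rot: [0.547, -0.546, 0.449, -0.449]
contact_force: [1.3, -0.4, 0.7]
gripper_width: 0.526
t 19.35 tcp [0.5666 0.0933 0.2436] jawyaw 11.15 yaxis [ 0.001  0.001 -1.   ] F [ 1.3 -0.4  0.7] T [-0.03  0.03  0.02] w 0.526 j [ 0.03 -0.08  1.72  0.    1.5  -0.16]
```

View pics/c9.png

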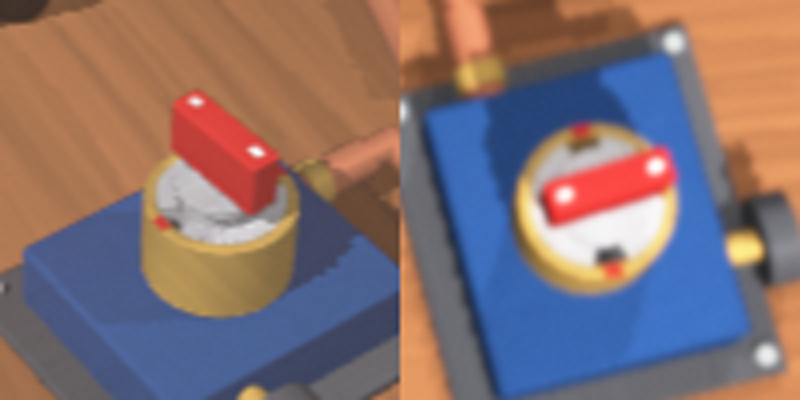

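View pics/top9.png

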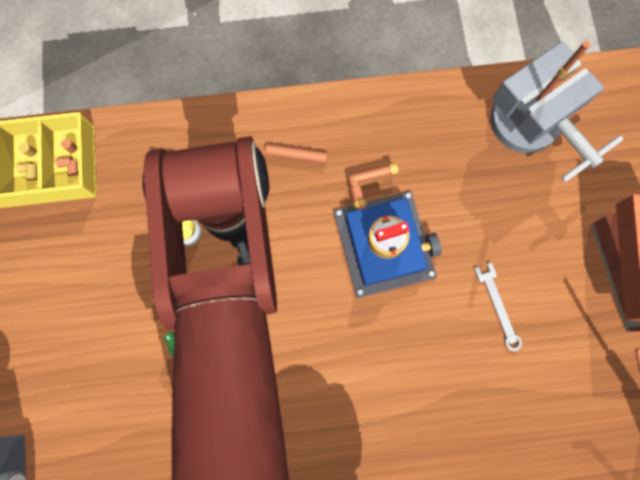

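The crop shows the bar across the notch line, with both notches empty beside it and the cap level. Everything else is in place. Next, check yaw and height numerically.

Run:
```python
from h import *
T=[(381.2,233.4),(403.8,226.2)];S=[(348.7,255),(364,267.7)]
P=[two(T[i],S[i]) for i in (0,1)]
print(P, np.degrees(np.arctan2(*(P[1][0]-P[0][0])[1::-1])))
for n,X in(("top",T),("side",S)):
    a,b=[plane(n,x,.1375) for x in X]; print(n,(a+b)/2,np.degrees(np.arctan2(*(b-a)[1::-1])),np.linalg.norm(b-a))
s=cv2.absdiff(cv2.imread("pics/side0.png"),cv2.imread("pics/side9.png")).max(2)
im=cv2.imread("pics/side9.png"); cv2.imwrite("pics/c10.png",im[60:440])
```

```text
[(array([ 0.55932379, -0.14006283,  0.14110243]), np.float64(1.2142260424046966e-05)), (array([ 0.56759497, -0.18270646,  0.14047638]), np.float64(0.00029047246343044865))] -79.02318005961328
top [ 0.56418077 -0.16191399  0.1375    ] -78.98765404905318 0.04355573909363712
side [ 0.5653477  -0.15836862  0.1375    ] -79.84380964837642 0.04409891586721709
```

View pics/c10.png

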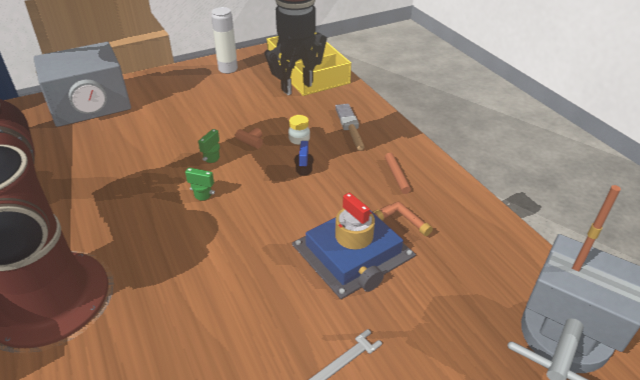

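Bar yaw is −79.3°, about 84° clockwise of the notches. Mark height is 0.1408 minus the 3 mm bias seen earlier, about 0.1378, against 0.1375 for locked. Bystanders look unmoved. Handing in.

```bash
python3 -c "
from plant import manip
print(manip.job_done())"
```

```text
the job is handed in; nothing more can be done
None
```

The red-handled cap is locked in the brass port and the job is handed in; the robot's clock read about 19.5 s. It went in at the notch angle seen by camera (about 4.6°). I pushed it down to about 10 N of spring and turned it clockwise to the stop. I then eased it back about 6° to the recess centre, where it sprang up, and let go.

**By feel:** the cap caught hard against further lift at the locked height. Anticlockwise it was blocked after about 6°.

**By camera after release:** the bar stands about 84° clockwise of the notches, against 85° expected. The underside is at about 65.5 mm once I subtract the roughly 3 mm height bias.

**Forces:** sensed force stayed under about 10 N in every reading I took, well below the 40 N limit.

**Bystanders:** the rest of the bench looked unmoved by eye in the last pictures. The arm hid part of it from the top camera, so I checked those items in the side view only.

**What disagreed:**
- The two cameras differ by about 3.6 mm in y, so I set the cap's offset to the port within each picture separately.
- My first lift test showed no catch. The cap was still slightly below locked height and caught about 1 mm higher.
- A first automatic circle fit of the port in the top view was wrong, so I used the red marks instead.

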